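# Find the tube that still holds the reamer and lay it in the job tray

### The job

Only one of the three identical closed cutter tubes in the stand still has its reamer inside, and only its weight tells which. Swing the wire keeper back off the tubes and leave it open, lift to find the heavy tube, then pull it out and lay it gently in the job tray, centred across both vee rests. Leave the two empty tubes standing fully down in the stand, and do not disturb the things that stand about or lie in the tray.

Things in the scene. Friction and masses are not known exactly. Their poses are not given: they have to be found in the camera images.
- tube_stand: Tube stand fixed to the bench: dark steel base 84 (x) x 272 (y) x 8 mm, three upright aluminium cups at y = -76, 0, +76 mm, x = 0. Origin: centre of the underside; z up, x away from the robot's side. Cup: bore 40 mm, 49 mm outside, floor 12 mm and rim 58 mm above the bench. Hinge cheeks at y = +-130 mm, 59 mm high.
- keeper (a joint): Hinge of the wire keeper: U of 6 mm steel wire, arms at the stand's y = +-122 mm, cross bar over the caps. Axis: the stand's y at x = 0, z = 50 mm. 0 = closed, leaning 3 degrees to the robot's side, and stops the tubes from being drawn; grows as the bar swings over, away from the robot, to 1.60 = open, bar low behind the cups. Light: pushed past about 0.4 it falls open by itself and stays.
- keeper_grip (a point): Middle of the keeper's cross bar, centre of the black rubber sleeve on it (13 mm diameter, 64 mm long, along the stand's y axis), 130 mm from the hinge axis: 180 mm above the bench when closed.
- tube_a_mid (a point): Centre of one of three identical closed tubes, grey with black caps, 36 mm diameter, 150 mm long; z along the tube to its ribbed cap, on top in the stand. They start upright, one in each cup, 46 mm deep in it, 104 mm standing out; which is where varies. One (any) holds a reamer: 0.5 to 0.6 kg, balanced at its centre; the empties 0.08 to 0.10 kg.
- tube_b_mid (a point): Centre of another of the three tubes; the same in every outward way.
- tube_c_mid (a point): Centre of another of the three tubes; the same in every outward way.
- job_tray: Job tray fixed to the bench: shallow, grey, 186 (x) x 136 (y) mm, floor 3 mm thick, lip 15 mm high. Origin: centre of the underside; z up, x along its length. Two dark vee rests, 12 mm long and 37 mm wide, stand in its +y half at x = -46 and +46 mm, y = +34 mm; their 90-degree vees run along x, tops 48 mm above the bench.
- rest_mid (a point): Point half-way between the two vee rests, 58 mm above the bench: where the centre of a tube lying in the vees is. x along the tray's length, which is the direction of the lying tube (either end may point either way), z up.
- bearing_mid (a point): Centre of a ball bearing, 52 mm diameter, 15 mm high, lying loose in the tray's -y half. Leave it.
- gear_mid (a point): Centre of a small gear, 56 mm diameter, 20 mm high, lying loose in the tray's -y half. Leave it.
- chuck_jaw_mid (a point): Half-way up a steel chuck jaw, block 50 x 34 mm, 66 mm tall, standing loose between the stand, the tray and the bins at the back. Leave it.
- oil_bottle_mid (a point): Half-way up a small oiler bottle, 40 mm diameter, 105 mm tall, standing loose in front of the stand. Leave it.
- grease_tin_mid (a point): Half-way up a flat grease tin, 67 mm diameter, 32 mm tall, loose between stand and tray. Leave it.
Not all that is in view belongs to the job. Leave any purple or yellow look-alike of the part that bears tube_b_mid alone.

How it is judged (in metres and radians):
On the way, in this order (a step that is already met when the one before it is completed fails the run):
1. the keeper is swung back off the tubes (value of joint keeper above 1.3 rad), for 0.2 s.
2. a tube is pulled right out of its cup (height (world z) of any of tube_a_mid, tube_b_mid, tube_c_mid above 0.135 m), for 0.1 s.
At the end, for the whole second after the job is handed in: The heavy tube (it presses on the tray with over 3 N) lies in both vee rests: centre within 20 mm of the point half-way between them, length within 0.10 rad of their line. Both empty tubes stand in the stand's cups, bottoms within 8 mm of the floor. The keeper stays open (over 1.3 rad) (value of joint keeper above 1.3 rad and ((horizontal distance between tube_a_mid and rest_mid below 0.02 m and z of tube_a_mid in the frame of rest_mid between -0.006 and 0.006 m and angle between the z axis of tube_a_mid and the x axis of rest_mid, either way round below 0.1 rad and contact force between tube_a and job_tray above 3 N and x of tube_b_mid in the frame of tube_stand between -0.012 and 0.012 m and z of tube_b_mid in the frame of tube_stand between 0.08 and 0.095 m and angle between each of tube_b_mid, tube_c_mid's own z axis and vertical below 0.12 rad and x of tube_c_mid in the frame of tube_stand between -0.012 and 0.012 m and z of tube_c_mid in the frame of tube_stand between 0.08 and 0.095 m) or (horizontal distance between tube_b_mid and rest_mid below 0.02 m and z of tube_b_mid in the frame of rest_mid between -0.006 and 0.006 m and angle between the z axis of tube_b_mid and the x axis of rest_mid, either way round below 0.1 rad and contact force between tube_b and job_tray above 3 N and x of tube_a_mid in the frame of tube_stand between -0.012 and 0.012 m and z of tube_a_mid in the frame of tube_stand between 0.08 and 0.095 m and angle between each of tube_a_mid, tube_c_mid's own z axis and vertical below 0.12 rad and x of tube_c_mid in the frame of tube_stand between -0.012 and 0.012 m and z of tube_c_mid in the frame of tube_stand between 0.08 and 0.095 m) or (horizontal distance between tube_c_mid and rest_mid below 0.02 m and z of tube_c_mid in the frame of rest_mid between -0.006 and 0.006 m and angle between the z axis of tube_c_mid and the x axis of rest_mid, either way round below 0.1 rad and contact force between tube_c and job_tray above 3 N and x of tube_a_mid in the frame of tube_stand between -0.012 and 0.012 m and z of tube_a_mid in the frame of tube_stand between 0.08 and 0.095 m and angle between each of tube_a_mid, tube_b_mid's own z axis and vertical below 0.12 rad and x of tube_b_mid in the frame of tube_stand between -0.012 and 0.012 m and z of tube_b_mid in the frame of tube_stand between 0.08 and 0.095 m))); the robot touches nothing.
It fails at once if a tube is dropped or slammed onto the vee rests (faster than 0.5 m/s within 40 mm of its place there, as after a fall of more than about 13 mm) ((distance between tube_a_mid and rest_mid below 0.04 m and linear speed of tube_a above 0.5 m/s) or (distance between tube_b_mid and rest_mid below 0.04 m and linear speed of tube_b above 0.5 m/s) or (distance between tube_c_mid and rest_mid below 0.04 m and linear speed of tube_c above 0.5 m/s)).
It fails at once if the oil bottle, grease tin or chuck jaw is pushed away by more than 30 mm or tipped (distance of any of oil_bottle_mid, grease_tin_mid, chuck_jaw_mid from where it was at the start of the episode above 0.03 m or angle between any of oil_bottle_mid, grease_tin_mid, chuck_jaw_mid's own z axis and vertical above 0.5 rad).
It fails at once if the bearing or the gear in the tray is moved by more than 20 mm (distance of any of bearing_mid, gear_mid from where it was at the start of the episode above 0.02 m).
It also fails if it takes over 67 s, if anything falls off the work surface, if the arm or the gripper's body presses on something with over 40 N, if the wrist force passes 120 N, or if a joint passes its speed limit or range.

### The arm

A 6-joint arm with a two-finger parallel gripper is mounted at the origin on a cart in front of the work surface, level with it; the furniture and walls round the work are solid. World frame = base frame: x ahead of the robot, y to its left, z up, the work surface at z = 0. Lengths are in mm, angles in rad, forces in N, time in s.
With the tool pointing down it reaches from about 350 to 850 mm from the base axis. Payload 8.1 kg.
Tool frame: the origin (TCP) lies at the very end of the fingers, on their centre line; the grasp point (between the pads) lies 19 mm behind it (arm.grip_point_offset is the distance from the TCP to the grasp point, in mm); z points along the fingers, y is the line along which they close (so a half turn about z gives the same grasp; the last joint's range is limited). The gripper opens to 93 mm and grips with 3 to 60 N. Pads are 15 mm wide; open, the fingers measure 128 mm over their backs; the gripper's body (75 mm by 188 mm) begins 65 mm behind the grasp point.
Start: joints at [1.17, 0.13, 1.488, -0, 1.523, -0.085], TCP at [186.325, 570.341, 218.635] pointing down, gripper open.
Joint ranges: [-2.96, 2.96], [-0.89, 2.26], [0.02, 2.5], [-1.34, 4.48], [0, 2.73], [-2.66, 2.66]. Speed limits (rad/s): [2.39, 2.39, 2.79, 3.14, 3.14, 3.14].

### API

Orientations are given as a rotation vector (axis times angle).
In Python, from workcell import telemetry, camera, order, arm gives the robot as it stands. The module is installed in compiled form; this text tells all that it offers.
- The arm moves only by the tool send_rows, never from a script. Its arguments are lists of equal length, an entry for each row: "translation": the shift along the tool's x, y, z in mm, a list of three; "angular": the turn, a rotation vector about the tool's x, y, z in degrees, a list of three; "claw": the opening, from 0 (shut) to 1 (fully open). A call has 1 to 10 rows; each row is the pose to reach, as a shift and turn from the pose commanded when the call began, along the tool's axes at that moment; what a row does not reach only later rows make up. A row lasts 1/12 s, in which the tool goes at most 41.7 mm and 7.16 degrees, less where a joint would pass 70% of its speed; a pose out of reach is approached as far as the arm can. A call with a gripper value outside its range is refused whole. The fingers move at their own pace and stop on an object; "squeeze" is the grip in N (left out, the last holds). Time passes only in rows, so rows that repeat a pose let the fingers close. It gives the time, the measured TCP pose, the force, the opening and the grip force at its end, in the units of the state.
- telemetry.observe(): the state, without advancing time (a new reading comes with each control period).
- camera(name): name is "scene" or "top" or "wrist"; returns a dict with "pixels" (384x512x3 uint8, blue, green, red), "fx", "fy", "cx", "cy" (pixels), "origin" and "attitude" of the camera in the world; the wrist camera has in their place "hand_eye" (4x4, takes a point from camera to tool coordinates, whose origin is the TCP and whose axes are the flange's). Camera axes: x right, y up, looking along -z (the intrinsics and any distortion apply to the point x, -y, -z); pixel columns grow to the right and rows downward; lengths in mm; the calibration is good to about 2 mm. A picture is of the moment at which its call begins: read the wrist's pose just before it. There is no depth.
- order.job_done(): hands the job in; it is judged then, once.
The state is a dict: "t": time; "qpos": joint angles; "dq": joint speeds; "effort": joint torques, N m; "position": TCP position; "ee_rot": TCP orientation; "contact_force": force on the tool from outside, world axes, zero at the start; "moment": the same for the moment, N m; "width": finger opening in mm; "finger_force": force on a finger pad.
Only numpy, scipy, OpenCV 4.12 (cv2) and the standard library are available. Lean on these libraries where they do the work, as an engineer would, in place of code of your own. Each camera call takes 0.05 s, during which the arm holds its last target. There are 200 camera calls.

## Working session

There is one attempt and no reset: what is moved stays moved. The work goes in short steps, Python scripts to look and compute and a tool call to move; the robot and the scene stay as the last step left them, time stands still between calls to the robot, and variables do not carry over. Pictures are saved under pics/ and viewed, at most 10 in all, crops included, and the job is handed in when it is done.

Besides the shell and the picture viewer there is one more tool, called after "Emit:" as name(argument=value, ...), one argument or row to a line, values as JSON. send_rows: Moves the arm, as the interface text tells. Its arguments: {"type":"object","properties":{"translation":{"type":"array"},"angular":{"type":"array"},"claw":{"type":"array"},"squeeze":{"type":"number"}},"required":["translation","angular","claw"]}

```bash
mkdir -p pics; cat > h.py <<'E'
import numpy as np, cv2
from scipy.spatial.transform import Rotation as R
from workcell import telemetry, camera, order, arm
def att(a):
    a=np.array(a,float)
    return a if a.shape==(3,3) else (R.from_rotvec(a).as_matrix() if a.size==3 else R.from_quat(a).as_matrix())
def ray(c,u,v):
    d=np.array([(u-c['cx'])/c['fx'],-(v-c['cy'])/c['fy'],-1.])
    return np.array(c['origin'],float),att(c['attitude'])@d
def atz(c,u,v,z):
    o,d=ray(c,u,v); return o+d*(z-o[2])/d[2]
def proj(c,p):
    q=att(c['attitude']).T@(np.array(p,float)-c['origin']); return c['cx']+c['fx']*q[0]/-q[2], c['cy']-c['fy']*q[1]/-q[2]
E
python3 - <<'E'
from h import *
import pickle
s=telemetry.observe();print(s)
for n in ("scene","top"):
    c=camera(n);pickle.dump(c,open(n+'.pkl','wb'))
    print({k:v for k,v in c.items() if k!='pixels'})
    cv2.imwrite(f'pics/{n}0.png',cv2.resize(c['pixels'],(800,600),interpolation=cv2.INTER_CUBIC))
E
```

```text
{'t': 0.0, 'qpos': array([ 1.16959264e+00,  1.31126566e-01,  1.48929696e+00,  2.02625899e-05,
        1.52298044e+00, -8.53520587e-02]), 'dq': array([-5.56031608e-04, -4.44506229e-05,  1.13295597e-04,  8.63896014e-04,
       -1.68070181e-03,  1.22633473e-04]), 'effort': array([-1.12396694e-03, -5.59877300e+01, -4.91732097e+01,  7.62393256e-02,
        3.60937533e-02, -2.06216087e-04]), 'position': array([186.09664276, 569.81155075, 217.59839822]), 'ee_rot': array([-4.94008457e-01, -3.10204574e+00,  2.75335740e-03]), 'contact_force': array([-0.30680028, -0.58266496,  0.41626439]), 'moment': array([ 0.04764635, -0.01017566, -0.04316647]), 'finger_force': 0.0, 'width': 93.25000162459318}
{'fx': 456.68734821172205, 'fy': 456.68734821172205, 'cx': 248.47187321783247, 'cy': 189.90966702059572, 'origin': array([  92.24671701, -521.66261649,  609.39262614]), 'attitude': array([ 1.05940713, -0.2433504 , -0.38671664])}
{'fx': 411.9980810480078, 'fy': 411.9980810480078, 'cx': 252.86666908938182, 'cy': 189.30641646490216, 'origin': array([ 346.43869747,  276.682367  , 1028.39295899]), 'attitude': array([ 0.12800445, -0.15623771, -1.56537362])}
```

View pics/top0.png

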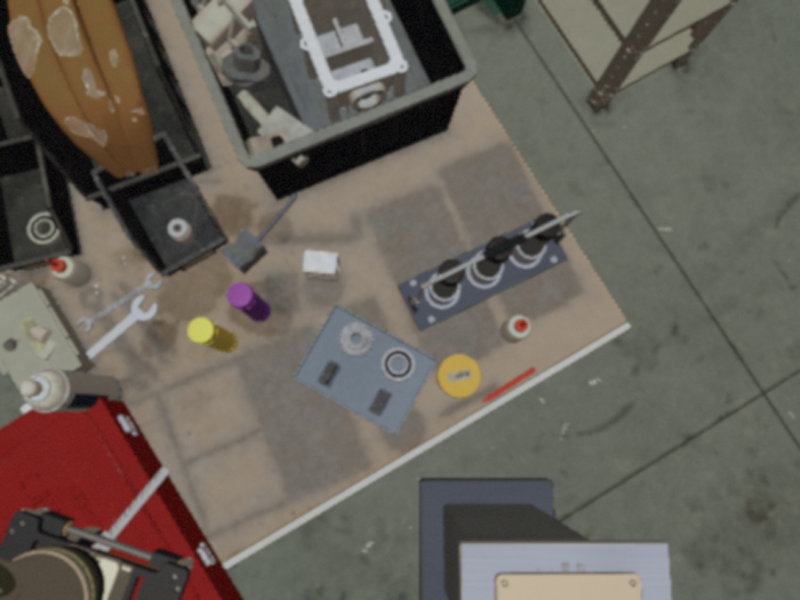

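View pics/scene0.png

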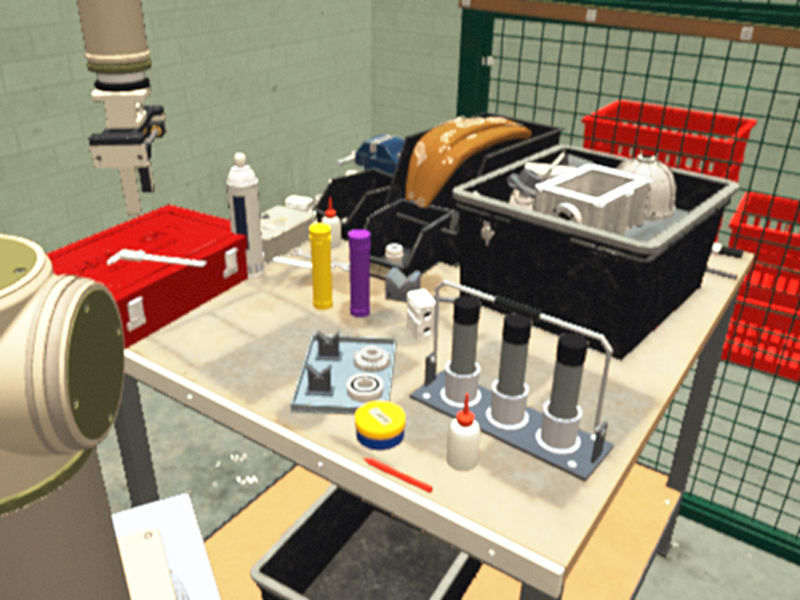

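The three wanted tubes are grey with black caps, at scene px (466,340), (514,360) and (567,382). The look-alikes are yellow (320,265) and purple (359,275), which I'll leave alone. The keeper bar is over the caps, with its sleeve near (515,303). I'll check this in a close crop.

```bash
python3 - <<'E'
from h import *
import pickle
c=pickle.load(open('top.pkl','rb'))
cv2.imwrite('pics/topc.png',cv2.resize(c['pixels'][130:280,180:380],(800,600),interpolation=cv2.INTER_CUBIC))
s=pickle.load(open('scene.pkl','rb'))
cv2.imwrite('pics/scc.png',cv2.resize(s['pixels'][170:320,185:395],(800,571),interpolation=cv2.INTER_CUBIC))
E
```

```text
(no output)
```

View pics/topc.png

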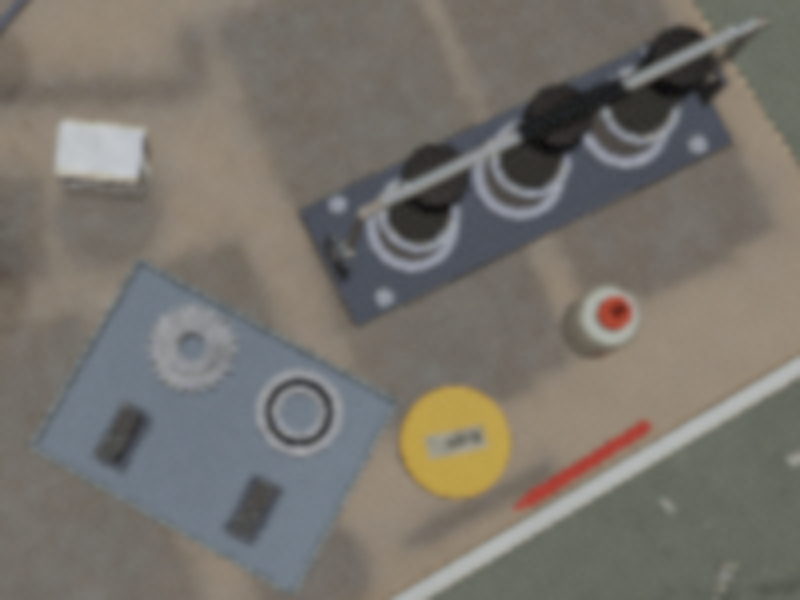

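View pics/scc.png

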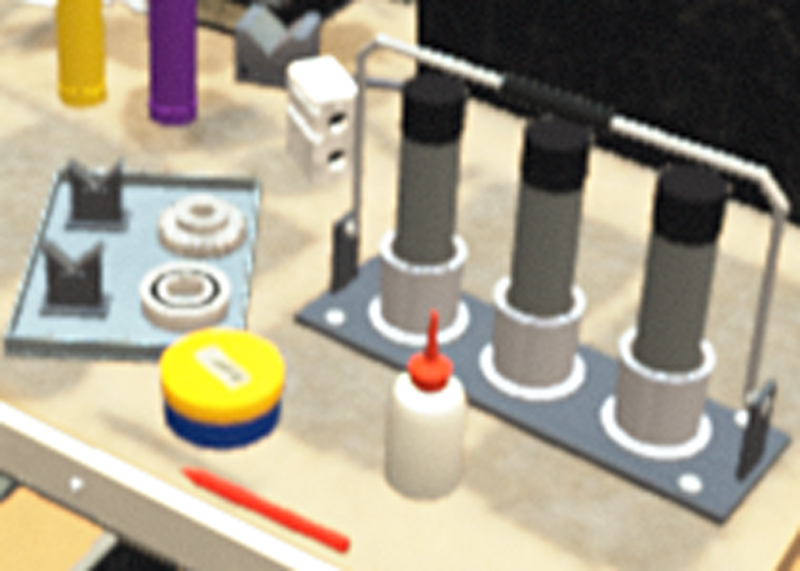

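```bash
cat > fit.py <<'E'
from h import *
import pickle
from scipy.optimize import least_squares
T=pickle.load(open('top.pkl','rb'));S=pickle.load(open('scene.pkl','rb'))
tp=lambda a:(a[0]/4+180-.4,a[1]/4+130-.4)
sp=lambda a:(a[0]/3.81+185-.4,a[1]/3.81+170-.4)
def fit(obs,x0):
    def f(p):
        r=[]
        for cam,px,l in obs:
            c,s=np.cos(p[2]),np.sin(p[2])
            w=(p[0]+c*l[0]-s*l[1],p[1]+s*l[0]+c*l[1],l[2]); r+=list(np.subtract(proj(cam,w),px))
        return np.array(r)
    o=least_squares(f,x0,loss='soft_l1',x_scale=[100,100,1]);print(o.x,np.degrees(o.x[2]),np.round(f(o.x).reshape(-1,2),1).tolist());return o.x
def one(px,py,z):
    print(px,np.round(atz(T,*tp(px),z),1) if px else '',np.round(atz(S,*sp(py),z),1) if py else '')
st=[(T,tp(a),l) for a,l in [((302,213),(42,136,8)),((358,325),(-42,136,8)),((733,146),(-42,-136,8)),((435,175),(0,76,162)),((556,118),(0,0,162)),((680,57),(0,-76,162))]]
st+=[(S,sp(a),l) for a,l in [((436,88),(0,76,162)),((557,130),(0,0,162)),((692,180),(0,-76,162)),((423,252),(0,76,58)),((539,300),(0,0,58)),((667,353),(0,-76,58)),((297,318),(42,136,8)) ,((723,522),(-42,-136,8))][:6]+[((723,522),(-42,-136,8)),((297,318),(0,136,8))][:1]]
stand=fit(st,[600,100,.4])
tr=[(T,tp(a),l) for a,l in [((140,263),(93,-68,15)),((395,403),(-93,-68,15)),((297,592),(-93,68,15)),((35,446),(93,68,15)),((123,436),(46,34,46)),((254,510),(-46,34,46))]]
tr+=[(S,sp(a),l) for a,l in [((97,172),(46,34,40)),((74,252),(-46,34,40))]]
tray=fit(tr,[500,250,1.06])
one((101,152),(322,75),66);one((455,442),(222,365),32);one((608,312),(432,380),85);one((193,347),(203,215),20);one((299,411),(186,285),15)
E
python3 fit.py
```

```text
[5.72486308e+02 1.15236937e+02 4.52454264e-01] 25.92371972893388 [[-1.3, -0.4], [-0.6, 1.3], [0.9, 0.0], [0.4, 0.4], [1.3, -0.2], [0.9, 0.5], [-0.3, -0.6], [0.2, 0.3], [0.2, 0.2], [0.1, -1.5], [0.1, -0.9], [-0.2, -0.5], [0.3, -0.9]]
[415.8609557  305.24432507   1.06664316] 61.1141511199569 [[-0.0, -1.5], [1.9, -0.4], [-0.2, 1.9], [-1.6, 0.8], [-0.9, -0.4], [0.3, 0.1], [0.1, 0.3], [0.2, 0.9]]
(101, 152) [575.1 374.1  66. ] [574.3 378.5  66. ]
(455, 442) [404.7 161.2  32. ] [403.7 161.9  32. ]
(608, 312) [476.5  77.1  85. ] [462.7  46.8  85. ]
(193, 347) [463.3 319.9  20. ] [461.8 319.3  20. ]
(299, 411) [424.6 254.8  15. ] [425.  260.5  15. ]
```

```bash
cat > go.py <<'E'
from h import *
ST=np.array([572.5,115.2]); YS=np.radians(25.9); RM=np.array([386.1,321.7]); YT=np.radians(61.1)
def sw(x,y,z): return np.array([ST[0]+np.cos(YS)*x-np.sin(YS)*y,ST[1]+np.sin(YS)*x+np.cos(YS)*y,z])
def ori(psi,dl):  # psi rad, dl deg below horizontal
    d=np.radians(dl);z=np.array([np.cos(d)*np.cos(psi),np.cos(d)*np.sin(psi),-np.sin(d)])
    y=np.array([np.sin(psi),-np.cos(psi),0]);return np.column_stack([np.cross(y,z),y,z])
def rel(p,Rm,grip=False,base=None):
    if base is None:
        s=telemetry.observe();P=s['position'];R0=R.from_rotvec(s['ee_rot']).as_matrix()
    else: P,R0=base
    p=np.array(p,float)
    if grip: p=p+Rm@[0,0,arm.grip_point_offset]
    print('T',np.round(R0.T@(p-P),1).tolist(),'A',np.round(np.degrees(R.from_matrix(R0.T@Rm).as_rotvec()),1).tolist())
    return p,Rm
E
python3 - <<'E'
from go import *
import pickle
T=pickle.load(open('top.pkl','rb'));S=pickle.load(open('scene.pkl','rb'))
b=atz(T,450*.64,130*.64,0);print('bin corner',b,atz(S,610*.64,347*.64,0))
for z in (120,150,180,210): print(z,atz(T,475*.64,72*.64,z),atz(S,625*.64,245*.64,z))
D=ori(YS,90)
rel(telemetry.observe()['position']+[40,-60,50],D)
rel(sw(-45,0,250),D)
E
```

```text
bin corner [822.68697202 164.03682253   0.        ] [831.6370501 208.2751964   0.       ]
120 [862.4569572  137.16206042 120.        ] [927.29957135 311.20224392 120.        ]
150 [845.41527096 141.76976808 150.        ] [876.11043549 260.14723312 150.        ]
180 [828.37358472 146.37747575 180.        ] [824.92129962 209.09222232 180.        ]
210 [811.33189848 150.98518341 210.        ] [773.73216376 158.03721152 210.        ]
T [-56.6, -44.7, -49.9] A [-0.1, 0.1, 136.0]
T [-476.1, -343.5, -31.8] A [-0.1, 0.1, 136.0]
```

Emit:
send_rows(
  translation=[
    [-40,-30,-40],
    [-90,-60,-50],
    [-140,-95,-50],
    [-190,-130,-50],
    [-235,-165,-50],
    [-280,-200,-50],
    [-325,-235,-50],
    [-370,-268,-45],
    [-415,-300,-40],
    [-450,-325,-35],
  ],
  angular=[
    [0,0,7],
    [0,0,14],
    [0,0,21],
    [0,0,28],
    [0,0,35],
    [0,0,42],
    [0,0,49],
    [0,0,56],
    [0,0,63],
    [0,0,70],
  ],
  claw=[0,0,0,0,0,0,0,0,0,0],
)

```text
t: 0.93
position: [426.2, 241.7, 262.2]
ee_rot: [2.191, 2.252, 0.0]
contact_force: [0.8, 0.6, 0.0]
width: 30.8
finger_force: 0.0
```

```bash
python3 - <<'E'
from go import *
s=telemetry.observe();print(s['t'],s['position'],s['qpos'],s['width'])
rel(sw(-45,0,200),ori(YS,90))
E
```

```text
0.9333 [426.21852456 241.72153847 262.19538928] [ 4.11206528e-01 -1.85513338e-01  1.71953978e+00  1.39521448e-05
  1.60730413e+00  3.83812755e-01] 30.784360148225677
T [-149.0, 101.7, 62.2] A [0.0, -0.0, 65.7]
```

Emit:
send_rows(
  translation=[
    [-30,20,10],
    [-60,40,20],
    [-90,60,30],
    [-120,80,40],
    [-149,102,50],
    [-149,102,62],
    [-149,102,62],
    [-149,102,62],
    [-149,102,62],
    [-149,102,62],
  ],
  angular=[
    [0,0,7],
    [0,0,14],
    [0,0,21],
    [0,0,28],
    [0,0,35],
    [0,0,42],
    [0,0,49],
    [0,0,56],
    [0,0,63],
    [0,0,65.7],
  ],
  claw=[0,0,0,0,0,0,0,0,0,0],
)

```text
t: 1.77
position: [532.1, 97.8, 199.5]
ee_rot: [-3.062, -0.7, 0.002]
contact_force: [1.0, 0.7, 0.3]
width: 0.2
finger_force: 0.0
```

```bash
python3 - <<'E'
from go import *
s=telemetry.observe();print(s['t'],s['position'],s['qpos'],s['width'])
D=ori(YS,90)
for q in [(-45,0,168),(35,0,168),(50,0,155),(68,0,148),(-45,0,200)]: rel(sw(*q),D)
c=camera("wrist");print(c['hand_eye'],c['fx'],c['cx'],c['cy'])
cv2.imwrite('pics/w1.png',c['pixels'])
E
```

```text
1.7667 [532.13327318  97.82358605 199.48617464] [ 8.70258526e-02 -1.80769793e-02  1.67723763e+00  6.55912044e-06
  1.48378559e+00  1.20807272e+00] 0.1551543794742647
T [-1.1, 2.0, 31.5] A [-0.0, 0.1, -0.1]
T [78.9, 1.8, 31.4] A [-0.0, 0.1, -0.1]
T [94.0, 1.8, 44.4] A [-0.0, 0.1, -0.1]
T [112.0, 1.8, 51.3] A [-0.0, 0.1, -0.1]
T [-1.1, 2.0, -0.5] A [-0.0, 0.1, -0.1]
[[ 2.59484888e-04  9.65292749e-01  2.61170141e-01  7.23321895e+01]
 [ 9.99998960e-01  1.20113023e-04 -1.43748764e-03  6.52688303e-01]
 [-1.41896633e-03  2.61170242e-01 -9.65291713e-01 -1.67019350e+02]
 [ 0.00000000e+00  0.00000000e+00  0.00000000e+00  1.00000000e+00]] 265.3087265054587 253.86600647435458 186.8668455078856
```

View pics/w1.png

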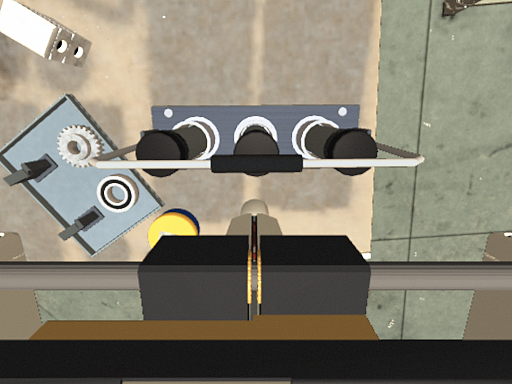

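The wrist view shows the three capped tubes at px (160,152), (257,145) and (352,150), with the keeper sleeve at (256,164) ahead of the closed fingers. That agrees with my fit. Next I push the keeper.

Emit:
send_rows(
  translation=[
    [0,2,31.5],
    [12,2,31.5],
    [24,2,31.5],
    [36,2,31.5],
    [48,2,31.5],
    [60,2,31.5],
    [72,2,31.5],
    [80,2,31.5],
    [95,2,42],
    [112,2,50],
  ],
  angular=[
    [0,0,0],
    [0,0,0],
    [0,0,0],
    [0,0,0],
    [0,0,0],
    [0,0,0],
    [0,0,0],
    [0,0,0],
    [0,0,0],
    [0,0,0],
  ],
  claw=[0,0,0,0,0,0,0,0,0,0],
)

```text
t: 2.65
position: [634.3, 145.9, 150.1]
ee_rot: [3.059, 0.714, 0.0]
contact_force: [-0.3, 0.5, -0.3]
width: 0.6
finger_force: 0.0
```

```bash
python3 - <<'E'
from go import *
import pickle
s=telemetry.observe();print(s['t'],s['position'],s['contact_force'])
T=pickle.load(open('top.pkl','rb'));S=pickle.load(open('scene.pkl','rb'))
for n,a,b in (('yel',(202,328),(320,230)),('pur',(240,293),(359,236))):
  for z in (130,160,190): print(n,z,atz(T,a[0]*.64,a[1]*.64,z)[:2],atz(S,b[0]*.64,b[1]*.64,z)[:2])
rel(s['position']+[0,0,70],ori(YS,90))
# pregrasp for the y=+76 tube, delta 40
for d in (40,45):
  for y in (76,0,-76):
    O=ori(YS,d); g=sw(0,y,85); print(d,y); rel(g-O[:,2]*90,O,True); rel(g,O,True)
E
```

```text
2.65 [634.28575592 145.85355326 150.09174939] [-0.29374508  0.47198446 -0.2648088 ]
yel 130 [464.45669606 530.55296279] [469.39193723 556.67810695]
yel 160 [460.51572577 522.07547218] [445.79049659 489.19642296]
yel 190 [456.57475549 513.59798157] [422.18905596 421.71473898]
pur 130 [514.38129608 479.73838341] [520.71733704 505.81298877]
pur 160 [508.77319563 472.95774201] [493.9039947  441.51440244]
pur 190 [503.16509518 466.17710061] [467.09065236 377.21581611]
T [0.0, 0.0, -70.0] A [0.0, -0.0, 0.4]
40 76
T [-123.0, -76.2, 19.3] A [-0.2, 50.0, 0.3]
T [-54.1, -75.8, 77.2] A [-0.2, 50.0, 0.3]
40 0
T [-123.5, -0.2, 19.3] A [-0.2, 50.0, 0.3]
T [-54.6, 0.2, 77.2] A [-0.2, 50.0, 0.3]
40 -76
T [-124.0, 75.8, 19.3] A [-0.2, 50.0, 0.3]
T [-55.1, 76.2, 77.2] A [-0.2, 50.0, 0.3]
45 76
T [-118.8, -76.2, 14.7] A [-0.1, 45.0, 0.4]
T [-55.2, -75.8, 78.4] A [-0.1, 45.0, 0.4]
45 0
T [-119.3, -0.2, 14.7] A [-0.1, 45.0, 0.4]
T [-55.7, 0.2, 78.4] A [-0.1, 45.0, 0.4]
45 -76
T [-119.8, 75.8, 14.7] A [-0.1, 45.0, 0.4]
T [-56.2, 76.2, 78.4] A [-0.1, 45.0, 0.4]
```

Emit:
send_rows(
  translation=[
    [0,0,-40],
    [-10,0,-75],
    [-50,-20,-75],
    [-90,-40,-75],
    [-130,-60,-70],
    [-140,-76,-55],
    [-140,-76,-30],
    [-135,-76,-5],
    [-130,-76,10],
    [-130,-76,10],
  ],
  angular=[
    [0,0,0],
    [0,4,0],
    [0,11,0],
    [0,18,0],
    [0,25,0],
    [0,32,0],
    [0,39,0],
    [0,46,0],
    [0,53,0],
    [0,55,0],
  ],
  claw=[0,0,0,0.65,0.65,0.65,0.65,0.65,0.65,0.65],
)

```text
t: 3.48
position: [493.5, 157.4, 191.0]
ee_rot: [-2.709, -0.64, -1.056]
contact_force: [-3.2, -4.4, 3.7]
width: 42.8
finger_force: 0.0
```

```bash
cat >> go.py <<'E'
def wproj(c,s,p):
    H=np.array(c['hand_eye']);q=R.from_rotvec(s['ee_rot']).as_matrix().T@(np.array(p)-s['position'])
    q=np.linalg.inv(H)@np.append(q,1); return c['cx']+c['fx']*q[0]/-q[2],c['cy']-c['fy']*q[1]/-q[2]
E
python3 - <<'E'
from go import *
s=telemetry.observe();print(s['t'],s['position'],s['contact_force'],s['width'],s['qpos'])
c=camera("wrist");im=c['pixels'].copy()
for y in (76,0,-76):
  for z in (58,162):
    u,v=wproj(c,s,sw(0,y,z)); print(y,z,u,v)
    cv2.drawMarker(im,(int(round(u)),int(round(v))),(0,0,255),0,8,1)
u=wproj(c,s,sw(130,0,50));print(u)
cv2.imwrite('pics/w2.png',cv2.resize(im,(800,600)))
O=ori(YS,35)
rel(sw(0,76,88)-O[:,2]*90,O,True); rel(sw(0,76,88),O,True)
E
```

```text
3.4833 [493.50091651 157.42937694 191.04675865] [-3.20847736 -4.43881703  3.69471126] 42.7780827489052 [-0.027272   -0.89310486  2.49812933  0.41694611  0.89883815  0.92603514]
76 58 250.3212938689679 220.9713912273727
76 162 249.3432705740672 179.35996265605965
0 58 312.9396711038908 221.70680061465407
0 162 337.1282670492355 180.36626319120876
-76 58 375.6110548572242 222.4428325267109
-76 162 425.01745759581786 181.37375812806698
(np.float64(303.72495128146437), np.float64(139.5239507884509))
T [-49.9, -3.1, 44.6] A [-0.6, 12.4, 0.3]
T [-30.7, -2.2, 132.5] A [-0.6, 12.4, 0.3]
```

View pics/w2.png

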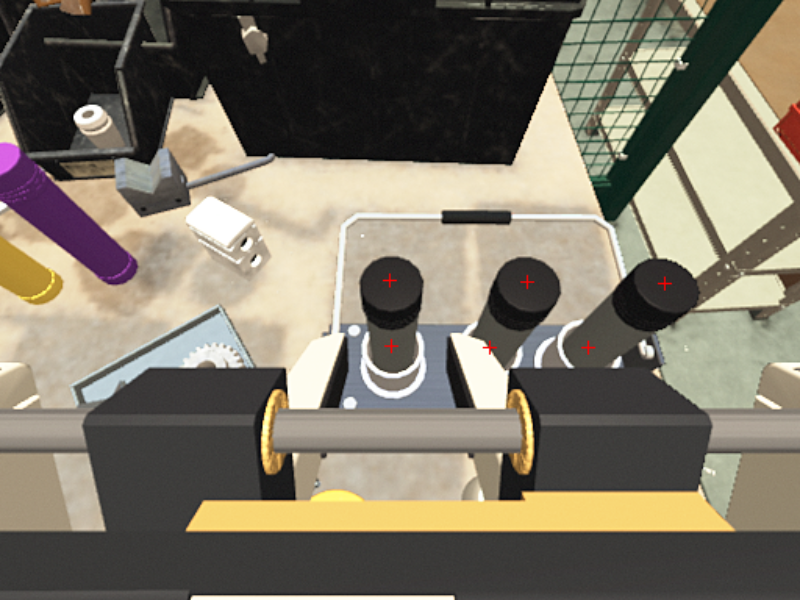

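```bash
cat > kin.py <<'E'
from go import *
from scipy.optimize import least_squares
Ry=lambda a:R.from_euler('y',a);Rz=lambda a:R.from_euler('z',a)
D=[((1.16959,.131127,1.489297,0,1.52298,-.085352),(186.097,569.812,217.598),(-.494008,-3.102046,.00275)),
((.411207,-.185513,1.71954,0,1.607304,.383813),(426.2185,241.7215,262.195),(2.191,2.252,0)),
((.087026,-.018077,1.677238,0,1.483786,1.208073),(532.133,97.8236,199.486),(-3.062,-.7,.002)),
((-.027272,-.893105,2.498129,.416946,.898838,.926035),(493.501,157.429,191.047),(-2.709,-.64,-1.056))]
SG=[1,1]
def rot(q): return Rz(q[0])*Ry(q[1]+q[2])*Rz(SG[0]*q[3])*Ry(q[4])*Rz(SG[1]*q[5])
def fk(q,p):
    a1,d1,L2,a3,L3,Lt=p
    v=Rz(q[0]).apply([a1,0,d1]+Ry(q[1]).apply([0,0,L2])+Ry(q[1]+q[2]).apply([a3,0,L3]))
    return v+rot(q).apply([0,0,Lt])
P0=np.array([50,400,400,0,400,250.])
PF=least_squares(lambda p:np.r_[np.concatenate([fk(q,p)-x for q,x,_ in D]),(p-P0)*.003],P0).x
if __name__=='__main__':
    for SG[0] in (1,-1):
        for SG[1] in (1,-1):
            print(SG,[np.round(np.degrees((rot(q).inv()*R.from_rotvec(o)).as_rotvec()),1).tolist() for q,_,o in D])
    for s in (1,-1):
        SG[:]=[s,1]
        o=least_squares(lambda p:np.r_[np.concatenate([fk(q,p)-x for q,x,_ in D]),(p-P0)*.003],P0)
        print(s,np.round(o.x,1),np.round([np.linalg.norm(fk(q,o.x)-x) for q,x,_ in D],2))
E
python3 kin.py
```

```text
[1, 1] [[-0.0, 0.0, 90.0], [0.0, 0.0, 90.0], [0.0, 0.0, 90.0], [0.0, -0.0, 90.0]]
[1, -1] [[-0.0, 0.0, 80.2], [0.0, 0.0, 134.0], [0.0, -0.0, -131.6], [-0.0, -0.0, -163.9]]
[-1, 1] [[-0.0, 0.0, 90.0], [0.0, 0.0, 90.0], [0.0, 0.0, 90.0], [6.2, 44.1, 115.9]]
[-1, -1] [[-0.0, 0.0, 80.2], [0.0, 0.0, 134.0], [0.0, -0.0, -131.6], [32.8, -32.8, -127.4]]
1 [ -6.6 532.1 473.4 238.  567.3 517.9] [52.57 51.49 52.26  7.82]
-1 [  38.8 -895.7 -222.4 -939.3  473.3 -419.4] [84.7  59.78 78.31 44.37]
```

```bash
python3 - <<'E'
s=open('kin.py').read()
s=s.split("def fk")[0]+'''def fk(q,p):
    a1,d1,L2,a3,L3,Lt,b,w=p
    v=Rz(q[0]).apply([a1,b,d1]+Ry(q[1]).apply([0,0,L2])+Ry(q[1]+q[2]).apply([a3,0,L3])+(Ry(q[1]+q[2])*Rz(q[3])).apply([0,w,0]))
    return v+rot(q).apply([0,0,Lt])
P0=np.array([0,400,400,0,400,250.,0,0])
def fitp(w): return least_squares(lambda p:np.r_[np.concatenate([fk(q,p)-x for q,x,_ in D]),(p-P0)*w],P0).x
PF=fitp(.003)
LO=np.array([-2.96,-.89,.02,-1.34,0,-2.66]);HI=np.array([2.96,2.26,2.5,4.48,2.73,2.66])
def ik(pos,Rm,q0=(.1,-.3,2,.2,1.3,1.)):
    M=R.from_matrix(Rm)
    f=lambda q:np.r_[(fk(q,PF)-pos)/100,((rot(q)*Rz(np.pi/2)).inv()*M).as_rotvec()]
    o=least_squares(f,np.clip(q0,LO+.01,HI-.01),bounds=(LO,HI));return o.x,np.linalg.norm(f(o.x))
if __name__=='__main__':
    for w in (.001,.003,.01):
        p=fitp(w);print(np.round(p,1),np.round([np.linalg.norm(fk(q,p)-x) for q,x,_ in D],2))
    for d in (35,40,45,50):
      for nm,pos,O in [('gr%d'%y,sw(0,y,z),ori(YS,d)) for y in (76,0,-76) for z in (88,230)]+[('lay',np.r_[RM,58],ori(YT,d+90)),('lay+',np.r_[RM,150],ori(YT,d+90))]:
        q,e=ik(pos+O[:,2]*19,O);print(d,nm,np.round(q,2),round(e,3))
'''
open('kin.py','w').write(s)
E
python3 kin.py
```

```text
[  0.  318.1 369.1  61.6 553.4 377.4  51.2   0. ] [0. 0. 0. 0.]
[2.000e-01 3.181e+02 3.691e+02 6.160e+01 5.532e+02 3.774e+02 5.120e+01
 0.000e+00] [0.   0.01 0.01 0.  ]
[  1.8 318.1 369.   61.7 551.6 377.4  51.2   0. ] [0.03 0.13 0.1  0.02]
35 gr76 [-0.   -0.38  2.5   1.1   0.44  0.2 ] 0.1
35 gr76 [ 0.01 -0.78  2.5   0.64  0.62  0.76] 0.009
35 gr0 [-0.21 -0.29  2.49  1.42  0.53 -0.25] 0.0
35 gr0 [-0.21 -0.65  2.43  0.87  0.72  0.42] 0.0
35 gr-76 [-0.38 -0.14  2.37  1.39  0.66 -0.34] 0.0
35 gr-76 [-0.38 -0.47  2.32  0.99  0.81  0.2 ] 0.0
35 lay [ 0.73  0.6   1.36 -0.19  1.75  1.25] 0.0
35 lay+ [ 0.73  0.5   1.33 -0.2   1.89  1.23] 0.0
40 gr76 [ 0.04 -0.4   2.5   0.94  0.39  0.39] 0.029
40 gr76 [ 0.04 -0.73  2.43  0.51  0.68  0.89] 0.0
40 gr0 [-0.17 -0.3   2.45  1.15  0.51  0.05] 0.0
40 gr0 [-0.17 -0.61  2.36  0.71  0.76  0.58] 0.0
40 gr-76 [-0.34 -0.16  2.33  1.18  0.63 -0.11] 0.0
40 gr-76 [-0.34 -0.45  2.26  0.83  0.83  0.36] 0.0
40 lay [ 0.74  0.69  1.28 -0.22  1.84  1.26] 0.0
40 lay+ [ 0.74  0.58  1.25 -0.23  1.97  1.23] 0.0
45 gr76 [ 0.07 -0.39  2.46  0.71  0.42  0.63] 0.0
45 gr76 [ 0.07 -0.66  2.35  0.4   0.75  0.99] 0.0
45 gr0 [-0.14 -0.3   2.39  0.89  0.53  0.32] 0.0
45 gr0 [-0.14 -0.56  2.29  0.57  0.81  0.71] 0.0
45 gr-76 [-0.3  -0.17  2.28  0.97  0.63  0.12] 0.0
45 gr-76 [-0.3  -0.42  2.19  0.69  0.87  0.5 ] 0.0
45 lay [ 0.75  0.77  1.2  -0.24  1.92  1.26] 0.0
45 lay+ [ 0.75  0.66  1.18 -0.25  2.05  1.23] 0.0
50 gr76 [ 0.09 -0.36  2.39  0.49  0.5   0.85] 0.0
50 gr76 [ 0.09 -0.59  2.27  0.31  0.82  1.08] 0.0
50 gr0 [-0.1  -0.27  2.33  0.67  0.57  0.54] 0.0
50 gr0 [-0.1  -0.5   2.21  0.46  0.87  0.82] 0.0
50 gr-76 [-0.26 -0.15  2.23  0.77  0.65  0.33] 0.0
50 gr-76 [-0.26 -0.38  2.12  0.56  0.91  0.62] 0.0
50 lay [ 0.76  0.85  1.12 -0.26  2.01  1.26] 0.0
50 lay+ [ 0.76  0.74  1.11 -0.28  2.12  1.22] 0.0
```

```bash
python3 - <<'E'
from kin import *
for y in (76,0,-76):
  for psi in (10,15,20):
    O=ori(np.radians(psi),40);r=[]
    for z in (92,230): 
        q,e=ik(sw(0,y,z)+O[:,2]*19,O); r+=[np.round(q,2).tolist(),round(e,3)]
    print(y,psi,*r)
O=ori(np.radians(15),40)
print('now',np.round(telemetry.observe()['qpos'],3))
rel(sw(0,76,225),O,True)
E
```

```text
76 10 [0.31, -0.41, 2.5, -0.5, 0.23, 2.15] 0.021 [0.3, -0.72, 2.42, -0.17, 0.57, 1.8] 0.0
76 15 [0.23, -0.42, 2.5, 0.08, 0.23, 1.47] 0.04 [0.22, -0.74, 2.44, 0.06, 0.58, 1.49] 0.0
76 20 [0.14, -0.43, 2.5, 0.57, 0.29, 0.88] 0.043 [0.13, -0.75, 2.44, 0.29, 0.61, 1.19] 0.0
0 10 [0.05, -0.38, 2.49, 0.53, 0.18, 0.97] 0.0 [0.05, -0.68, 2.4, 0.18, 0.56, 1.34] 0.0
0 15 [-0.02, -0.38, 2.49, 0.9, 0.28, 0.5] 0.0 [-0.02, -0.68, 2.4, 0.39, 0.6, 1.06] 0.0
0 20 [-0.1, -0.36, 2.48, 1.06, 0.39, 0.25] 0.0 [-0.1, -0.66, 2.39, 0.56, 0.67, 0.81] 0.0
-76 10 [-0.16, -0.28, 2.42, 1.03, 0.29, 0.34] 0.0 [-0.16, -0.57, 2.34, 0.47, 0.58, 0.95] 0.0
-76 15 [-0.22, -0.26, 2.4, 1.13, 0.41, 0.15] 0.0 [-0.22, -0.55, 2.32, 0.63, 0.65, 0.72] 0.0
-76 20 [-0.28, -0.22, 2.38, 1.16, 0.51, 0.03] 0.0 [-0.28, -0.51, 2.3, 0.74, 0.73, 0.54] 0.0
now [-0.03  -0.891  2.49   0.422  0.908  0.926]
T [60.3, 0.2, 31.8] A [-8.5, 7.4, 7.9]
```

```bash
python3 - <<'E'
from kin import *
O=ori(YS,45)
for y in (76,0,-76):
    q,e=ik(sw(0,y,94)+O[:,2]*19,O);print(np.round(q,2),e)
b=rel(sw(0,76,235),O,True); rel(sw(0,76,94),O,True,b)
E
```

```text
[ 0.07 -0.41  2.46  0.68  0.43  0.66] 4.4271511440879715e-14
[-0.14 -0.31  2.39  0.87  0.54  0.34] 1.4636694208478938e-12
[-0.3  -0.18  2.28  0.95  0.64  0.14] 2.411108238691079e-12
T [65.7, -2.6, 24.8] A [-0.6, 2.4, 0.3]
T [-99.7, 0.0, 99.7] A [0.0, 0.0, 0.0]
```

Emit:
send_rows(
  translation=[
    [22,-1,8],
    [44,-2,16],
    [66,-2.6,25],
    [66,-2.6,25],
    [66,-2.6,25],
  ],
  angular=[
    [0,1,0],
    [-0.3,2,0],
    [-0.6,2.4,0.3],
    [-0.6,2.4,0.3],
    [-0.6,2.4,0.3],
  ],
  claw=[0.65,0.65,0.65,0.65,0.65],
)

```text
t: 3.95
position: [548.2, 189.7, 213.9]
ee_rot: [-2.692, -0.621, -1.097]
contact_force: [0.2, -0.5, -0.3]
width: 60.4
finger_force: 0.0
```

```bash
python3 - <<'E'
from kin import *
O=ori(YS,45);s=telemetry.observe();print(s['position'],s['qpos'],s['width'],s['contact_force'])
rel(sw(0,76,235),O,True); rel(sw(0,76,94),O,True)
E
```

```text
[548.20753042 189.73044274 213.90781387] [ 0.07422728 -0.6617825   2.34867333  0.38552737  0.75579582  1.00553601] 60.43541674335188 [ 0.22658568 -0.45452302 -0.29085767]
T [7.3, 1.7, -3.8] A [-0.0, 0.7, 0.1]
T [-91.2, 1.6, 97.1] A [-0.0, 0.7, 0.1]
```

Emit:
send_rows(
  translation=[
    [-12,0,12],
    [-24,0,24],
    [-36,0,36],
    [-48,0,48],
    [-60,0,60],
    [-72,0,72],
    [-84,0,84],
    [-94,0,94],
    [-99.5,0,99.5],
    [-99.5,0,99.5],
  ],
  angular=[
    [0,0,0],
    [0,0,0],
    [0,0,0],
    [0,0,0],
    [0,0,0],
    [0,0,0],
    [0,0,0],
    [0,0,0],
    [0,0,0],
    [0,0,0],
  ],
  claw=[0.65,0.65,0.65,0.65,0.65,0.65,0.65,0.65,0.65,0.65],
  squeeze=20,
)

```text
t: 4.78
position: [544.6, 188.1, 70.5]
ee_rot: [-2.694, -0.619, -1.093]
contact_force: [0.8, -0.3, -0.5]
width: 60.3
finger_force: 0.0
```

```bash
python3 - <<'E'
from kin import *
O=ori(YS,45);s=telemetry.observe();print(s['position'],s['qpos'],s['width'],s['contact_force'])
rel(sw(0,76,94),O,True)
c=camera("wrist");im=c['pixels'];s2=(sw(0,76,162),sw(0,76,58))
print([wproj(c,s,p) for p in s2])
cv2.imwrite('pics/w3.png',im)
E
```

```text
[544.5843495  188.14625907  70.54592376] [ 0.07047234 -0.40721189  2.47003847  0.67201929  0.43080251  0.66530914] 60.25394980298678 [ 0.84757409 -0.33688492 -0.54236402]
T [11.8, 1.8, -2.7] A [-0.0, 0.8, -0.0]
[(np.float64(256.569879011679), np.float64(155.00694729162365)), (np.float64(255.17888970800772), np.float64(241.8919419605176))]
```

View pics/w3.png

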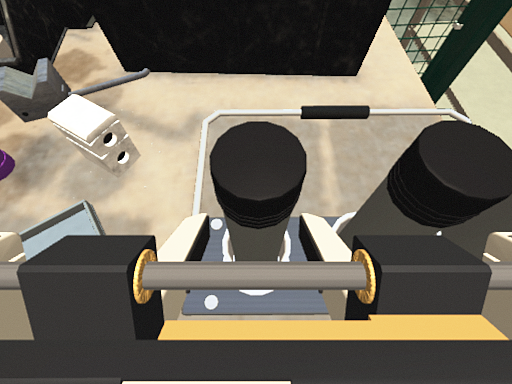

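Emit:
send_rows(
  translation=[
    [4,1,1],
    [7.4,1.8,1.7],
    [7.4,1.8,1.7],
    [7.4,1.8,1.7],
    [7.4,1.8,1.7],
    [7.4,1.8,1.7],
    [7.4,1.8,1.7],
    [7.4,1.8,1.7],
    [7.4,1.8,1.7],
    [7.4,1.8,1.7],
  ],
  angular=[
    [0,0.7,0],
    [0,0.7,0],
    [0,0.7,0],
    [0,0.7,0],
    [0,0.7,0],
    [0,0.7,0],
    [0,0.7,0],
    [0,0.7,0],
    [0,0.7,0],
    [0,0.7,0],
  ],
  claw=[0.65,0.65,0.2,0.2,0.2,0.2,0.2,0.2,0.2,0.2],
  squeeze=30,
)

```text
t: 5.67
position: [553.9, 189.9, 78.1]
ee_rot: [-2.683, -0.616, -1.115]
contact_force: [-1.9, 3.0, 2.4]
width: 35.3
finger_force: 30.0
```

Emit:
send_rows(
  translation=[
    [4,0,-4],
    [8,0,-8],
    [12,0,-12],
    [14,0,-14],
    [14,0,-14],
    [14,0,-14],
    [14,0,-14],
  ],
  angular=[
    [0,0,0],
    [0,0,0],
    [0,0,0],
    [0,0,0],
    [0,0,0],
    [0,0,0],
    [0,0,0],
  ],
  claw=[0.2,0.2,0.2,0.2,0.2,0.2,0.2],
)

```text
t: 6.25
position: [553.6, 189.6, 97.3]
ee_rot: [-2.683, -0.616, -1.114]
contact_force: [0.6, 0.8, -5.1]
width: 35.4
finger_force: 30.0
```

```bash
python3 - <<'E'
from kin import *
for i in range(3):
    s=telemetry.observe();print(s['t'],s['contact_force'],s['moment'],s['position'])
    if i<2: camera("wrist")
E
```

```text
6.25 [ 0.58704377  0.82220405 -5.08653733] [-0.5006917   1.02806893 -0.03949051] [553.56298759 189.63941133  97.25899987]
6.3 [-0.33546555 -0.51858015 -4.73967736] [-0.47772637  1.06385429  0.04301773] [553.46713829 189.61147154  97.06440874]
6.35 [-0.13870153  0.2678283  -5.51154187] [-0.47116997  1.02827655  0.01094064] [553.48042092 189.63997273  97.07821541]
```

```bash
cat > plan.py <<'E'
from kin import *
s=telemetry.observe();R0=R.from_rotvec(s['ee_rot']).as_matrix();z=R0[:,2]
print('dl',np.degrees(np.arcsin(-z[2])),'psi',np.degrees(np.arctan2(z[1],z[0])),'grasp',s['position']-19*z)
g=s['position']-19*z
h=np.array([np.cos(YT),np.sin(YT)])
O1=ori(YS,45)
b1=rel([g[0],g[1],230],R0,True)
O2=ori(np.radians(43),90);b2=rel([462,256,235],O2,True,b1)
O3=ori(YT,135);b3=rel([*(RM+4.5*h),180],O3,True,b2)
for p,o in (b1,b2,b3):
    q,e=ik(p,o);print(np.round(q,2),round(e,3))
E
python3 plan.py
```

```text
dl 44.91704248823254 psi 25.825724106432048 grasp [541.36974194 183.7787323  110.49377785]
T [84.6, 0.1, -84.6] A [0.0, 0.0, 0.0]
T [-37.9, -99.6, -37.4] A [6.8, -44.7, -16.2]
T [-19.1, -97.1, 49.5] A [-7.1, -44.6, -17.2]
[ 0.07 -0.66  2.35  0.4   0.74  0.99] 0.0
[ 0.41 -0.06  1.69 -0.    1.51  1.23] 0.0
[ 0.75  0.64  1.15 -0.26  2.1   1.21] 0.0
```

Emit:
send_rows(
  translation=[
    [3,0,-3],
    [12,0,-12],
    [24,0,-24],
    [36,0,-36],
    [48,0,-48],
    [60,0,-60],
    [72,0,-72],
    [80,0,-80],
    [84,0,-84],
    [84,0,-84],
  ],
  angular=[
    [0,0,0],
    [0,0,0],
    [0,0,0],
    [0,0,0],
    [0,0,0],
    [0,0,0],
    [0,0,0],
    [0,0,0],
    [0,0,0],
    [0,0,0],
  ],
  claw=[0.2,0.2,0.2,0.2,0.2,0.2,0.2,0.2,0.2,0.2],
  squeeze=58,
)

```text
t: 7.18
position: [554.3, 189.7, 218.5]
ee_rot: [-2.682, -0.616, -1.119]
contact_force: [-0.0, 0.9, -5.5]
width: 35.3
finger_force: 57.9
```

```bash
python3 - <<'E'
from kin import *
s=telemetry.observe();print(s['contact_force'],s['position'],s['width'])
b=rel([462,256,240],ori(np.radians(43),90),True)
c=camera('wrist');print(telemetry.observe()['contact_force'])
E
```

```text
[-0.00993119  0.91582149 -5.4568909 ] [554.31631552 189.65857541 218.48973044] 35.292288977883494
T [-36.1, -99.9, -40.5] A [6.9, -44.9, -16.2]
[-0.30438621 -0.5724937  -5.82199695]
```

Free of the cup, it pulls about 5.5 N, so this is the heavy tube. Next I swing it over to the tray.

Emit:
send_rows(
  translation=[
    [-4,-11,-4],
    [-8,-22,-8],
    [-12,-33,-12],
    [-16,-44,-17],
    [-20,-55,-22],
    [-24,-66,-27],
    [-28,-77,-31],
    [-32,-88,-35],
    [-36,-98,-39],
    [-36,-100,-40],
  ],
  angular=[
    [0.8,-5,-1.8],
    [1.5,-10,-3.6],
    [2.3,-15,-5.4],
    [3,-20,-7.2],
    [3.8,-25,-9],
    [4.6,-30,-10.8],
    [5.4,-35,-12.6],
    [6.1,-40,-14.4],
    [6.9,-44.9,-16.2],
    [6.9,-44.9,-16.2],
  ],
  claw=[0.2,0.2,0.2,0.2,0.2,0.2,0.2,0.2,0.2,0.2],
)

```text
t: 8.07
position: [460.6, 257.8, 215.6]
ee_rot: [-2.919, -1.156, 0.019]
contact_force: [0.2, 0.4, -6.6]
width: 35.4
finger_force: 57.9
```

```bash
python3 - <<'E'
from kin import *
s=telemetry.observe();print(s['contact_force'],s['position'],s['width'])
h=np.array([np.cos(YT),np.sin(YT)])
rel([*(RM+4.5*h),180],ori(YT,135),True)
E
```

```text
[ 0.24511098  0.43495494 -6.58872463] [460.59882218 257.84050765 215.59744069] 35.35595866414235
T [-18.4, -94.6, 49.6] A [-7.4, -44.1, -16.8]
```

Emit:
send_rows(
  translation=[
    [-2,-10,0],
    [-4,-20,2],
    [-6,-31,6],
    [-8,-42,11],
    [-10,-53,17],
    [-12,-64,24],
    [-14,-75,32],
    [-16,-86,41],
    [-18.4,-94.6,49.6],
    [-18.4,-94.6,49.6],
  ],
  angular=[
    [-0.8,-5,-1.9],
    [-1.6,-10,-3.8],
    [-2.5,-15,-5.7],
    [-3.3,-20,-7.6],
    [-4.1,-25,-9.5],
    [-5,-30,-11.4],
    [-5.8,-35,-13.3],
    [-6.6,-40,-15.2],
    [-7.4,-44.1,-16.8],
    [-7.4,-44.1,-16.8],
  ],
  claw=[0.2,0.2,0.2,0.2,0.2,0.2,0.2,0.2,0.2,0.2],
)

```text
t: 8.9
position: [380.3, 313.0, 162.3]
ee_rot: [2.227, 1.317, -0.927]
contact_force: [-1.3, -1.2, -8.4]
width: 35.2
finger_force: 57.9
```

```bash
python3 - <<'E'
from kin import *
h=np.array([np.cos(YT),np.sin(YT)])
c=camera('scene');t=camera('top')
s=telemetry.observe();print(s['contact_force'],s['position'],s['width'],s['qpos'],s['t'])
rel([*(RM+4.5*h),180],ori(YT,135),True);rel([*(RM+4.5*h),75],ori(YT,135),True)
a=cv2.resize(c['pixels'][130:280,130:330],(533,400));b=cv2.resize(t['pixels'][180:300,170:290],(400,400),interpolation=cv2.INTER_CUBIC)
im=np.hstack([a,b]);cv2.imwrite('pics/lay1.png',cv2.resize(im,(800,343)))
E
```

```text
[-0.10235709 -1.15221399 -4.94316484] [383.15601737 312.79602258 167.03936059] 35.225689781488214 [ 0.74919428  0.63307411  1.1559106  -0.25653435  2.09092097  1.21646107] 9.0
T [0.5, -1.7, -0.1] A [0.1, -0.4, -0.3]
T [74.3, -2.2, 74.7] A [0.1, -0.4, -0.3]
```

View pics/lay1.png

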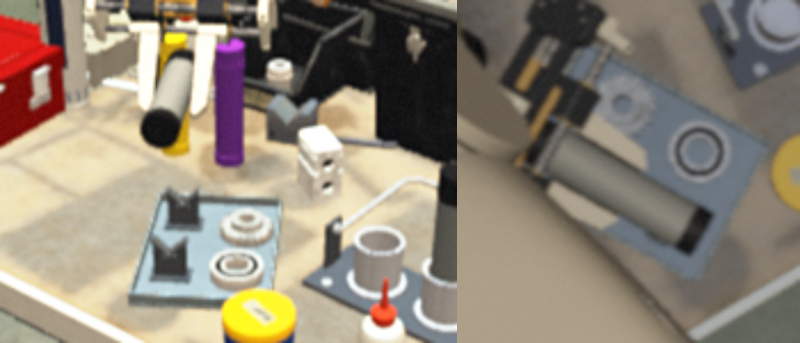

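Emit:
send_rows(
  translation=[
    [6,-1,6],
    [14,-2.2,14],
    [23,-2.2,23],
    [32,-2.2,32],
    [41,-2.2,41],
    [50,-2.2,50],
    [59,-2.2,59],
    [67,-2.2,67],
    [73,-2.2,73],
    [74.3,-2.2,74.7],
  ],
  angular=[
    [0,0,0],
    [0,-0.4,-0.3],
    [0,-0.4,-0.3],
    [0,-0.4,-0.3],
    [0,-0.4,-0.3],
    [0,-0.4,-0.3],
    [0,-0.4,-0.3],
    [0,-0.4,-0.3],
    [0,-0.4,-0.3],
    [0,-0.4,-0.3],
  ],
  claw=[0.2,0.2,0.2,0.2,0.2,0.2,0.2,0.2,0.2,0.2],
)

```text
t: 9.83
position: [381.5, 313.4, 62.2]
ee_rot: [2.228, 1.315, -0.926]
contact_force: [-0.4, -0.2, -5.3]
width: 34.8
finger_force: 57.9
```

```bash
python3 - <<'E'
from kin import *
h=np.array([np.cos(YT),np.sin(YT)])
c=camera('top');c2=camera('scene')
s=telemetry.observe();print(s['contact_force'],s['position'],s['width'],s['t'])
rel([*(RM+4.5*h),75],ori(YT,135),True);rel([*(RM+4.5*h),58],ori(YT,135),True)
a=cv2.resize(c2['pixels'][150:280,165:285],(400,433),interpolation=cv2.INTER_CUBIC);b=cv2.resize(c['pixels'][180:310,170:290],(400,433),interpolation=cv2.INTER_CUBIC)
cv2.imwrite('pics/lay2.png',np.hstack([a,b]))
E
```

```text
[-0.44284432 -0.29570888 -5.75656963] [381.99089508 313.76503278  63.74460225] 35.15505023342227 9.9333
T [1.5, -0.2, 1.3] A [0.1, 0.1, -0.0]
T [13.6, -0.3, 13.3] A [0.1, 0.1, -0.0]
```

View pics/lay2.png

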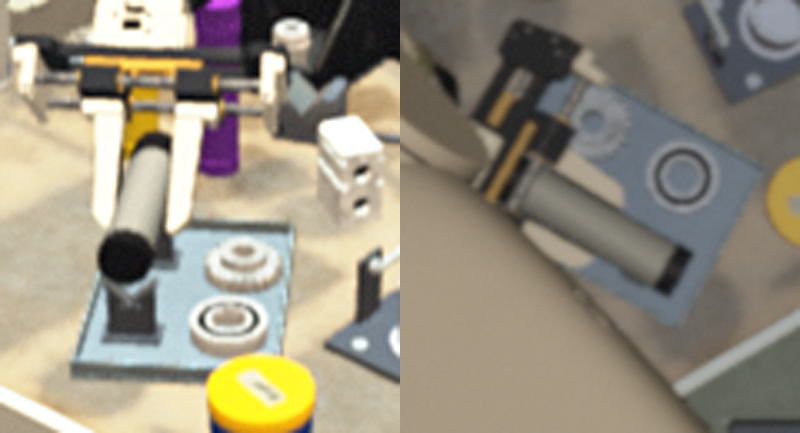

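Emit:
send_rows(
  translation=[
    [3,0,3],
    [5,0,5],
    [7,0,7],
    [9,0,9],
    [10,0,10],
    [11,0,11],
    [12,0,12],
    [12,0,12],
  ],
  angular=[
    [0,0,0],
    [0,0,0],
    [0,0,0],
    [0,0,0],
    [0,0,0],
    [0,0,0],
    [0,0,0],
    [0,0,0],
  ],
  claw=[0.2,0.2,0.2,0.2,0.2,0.2,0.2,0.2],
)

```text
t: 10.6
position: [382.2, 313.9, 47.1]
ee_rot: [2.23, 1.315, -0.923]
contact_force: [0.3, -0.2, -6.0]
width: 34.9
finger_force: 57.9
```

```bash
python3 - <<'E'
from kin import *
import pickle
h=np.array([np.cos(YT),np.sin(YT)]);T=pickle.load(open('top.pkl','rb'))
print(proj(T,[*(RM-75*h),75]),'seen 251.6 260.4')
s=telemetry.observe();print(s['contact_force'],s['moment'],s['position'])
rel([*(RM+4.5*h),58],ori(YT,135),True)
E
```

```text
(np.float64(254.41514057893187), np.float64(263.1834444683553)) seen 251.6 260.4
[ 0.30678665 -0.1723063  -6.0114155 ] [ 0.83109234 -0.39543855 -0.03224762] [382.21643716 313.90435425  47.11427955]
T [1.6, -0.4, 1.8] A [0.1, 0.0, -0.1]
```

Emit:
send_rows(
  translation=[
    [0.7,0,0.7],
    [1.4,0,1.4],
    [2.1,0,2.1],
    [2.5,0,2.5],
    [2.5,0,2.5],
    [2.5,0,2.5],
  ],
  angular=[
    [0,0,0],
    [0,0,0],
    [0,0,0],
    [0,0,0],
    [0,0,0],
    [0,0,0],
  ],
  claw=[0.2,0.2,0.2,0.2,0.2,0.2],
)

```text
t: 11.1
position: [382.3, 314.0, 43.9]
ee_rot: [2.23, 1.315, -0.922]
contact_force: [-0.2, 0.2, -5.8]
width: 35.3
finger_force: 57.9
```

Emit:
send_rows(
  translation=[
    [0.5,0,0.5],
    [1,0,1],
    [1.4,0,1.4],
    [1.4,0,1.4],
  ],
  angular=[
    [0,0,0],
    [0,0,0],
    [0,0,0],
    [0,0,0],
  ],
  claw=[0.2,0.2,0.2,0.2],
)

```text
t: 11.43
position: [382.2, 314.1, 43.2]
ee_rot: [2.23, 1.315, -0.923]
contact_force: [-4.4, -0.5, 4.6]
width: 35.1
finger_force: 58.0
```

```bash
python3 - <<'E'
from kin import *
c=camera('scene');s=telemetry.observe();print(s['contact_force'],s['moment'],s['position'])
cv2.imwrite('pics/lay3.png',cv2.resize(c['pixels'][170:270,165:265],(600,600),interpolation=cv2.INTER_CUBIC))
E
```

```text
[-4.27691851  0.03104039  4.82499452] [-0.14639164  0.38055434 -0.33366775] [382.23269031 314.06104653  43.20578801]
```

Emit:
send_rows(
  translation=[
    [0,0,0],
    [0,0,0],
    [0,0,0],
    [0,0,0],
    [0,0,0],
    [0,0,0],
    [0,0,0],
    [0,0,0],
  ],
  angular=[
    [0,0,0],
    [0,0,0],
    [0,0,0],
    [0,0,0],
    [0,0,0],
    [0,0,0],
    [0,0,0],
    [0,0,0],
  ],
  claw=[0.42,0.45,0.5,0.6,0.7,0.75,0.75,0.75],
  squeeze=20,
)

```text
t: 12.15
position: [382.4, 313.9, 41.9]
ee_rot: [2.23, 1.315, -0.922]
contact_force: [-1.2, -0.2, -0.5]
width: 69.4
finger_force: 0.0
```

Emit:
send_rows(
  translation=[
    [-3,0,-3],
    [-10,0,-10],
    [-20,0,-20],
    [-32,0,-32],
    [-46,0,-46],
    [-60,0,-60],
    [-75,0,-75],
    [-90,0,-90],
    [-105,0,-105],
    [-105,0,-105],
  ],
  angular=[
    [0,0,0],
    [0,0,0],
    [0,0,0],
    [0,0,0],
    [0,0,0],
    [0,0,0],
    [0,0,0],
    [0,0,0],
    [0,0,0],
    [0,0,0],
  ],
  claw=[0.75,0.75,0.75,0.75,0.75,0.75,0.75,0.75,0.75,0.75],
)

```text
t: 12.98
position: [383.7, 315.7, 197.0]
ee_rot: [2.236, 1.316, -0.911]
contact_force: [0.5, 0.3, 0.1]
width: 70.4
finger_force: 0.0
```

Emit:
send_rows(
  translation=[
    [-15,10,-10],
    [-30,30,-20],
    [-40,60,-25],
    [-40,95,-25],
    [-40,130,-25],
    [-40,165,-25],
    [-40,200,-25],
    [-40,230,-25],
    [-40,240,-25],
    [-40,240,-25],
  ],
  angular=[
    [0,5,0],
    [0,10,0],
    [0,15,0],
    [0,20,0],
    [0,25,0],
    [0,30,0],
    [0,35,0],
    [0,40,0],
    [0,45,0],
    [0,45,0],
  ],
  claw=[0.75,0.75,0.75,0.75,0.75,0.75,0.75,0.75,0.75,0.75],
)

```text
t: 13.82
position: [588.9, 185.2, 238.8]
ee_rot: [2.708, 1.589, 0.011]
contact_force: [-1.3, 0.1, 0.9]
width: 69.7
finger_force: 0.0
```

```bash
python3 - <<'E'
from kin import *
s=telemetry.observe();print(s['t'],s['contact_force'],s['position'],s['width'])
c=camera('top');c2=camera('scene')
a=cv2.resize(c2['pixels'][150:320,165:395],(460,340),interpolation=cv2.INTER_CUBIC);b=cv2.resize(c['pixels'][170:290,170:290],(340,340),interpolation=cv2.INTER_CUBIC)
h=np.array([np.cos(YT),np.sin(YT)])
for k in (-75,0,75): print(k,(np.array(proj(c,[*(RM+k*h),58]))-170)*340/120+[460,0])
cv2.imwrite('pics/fin.png',np.hstack([a,b]))
E
```

```text
13.8167 [-1.29606534  0.05819024  0.93203602] [588.86751002 185.16079238 238.757449  ] 69.74857627877952
-75 [698.72671851 264.09574554]
0 [618.89647301 219.4219899 ]
75 [539.95128906 175.24352302]
```

View pics/fin.png

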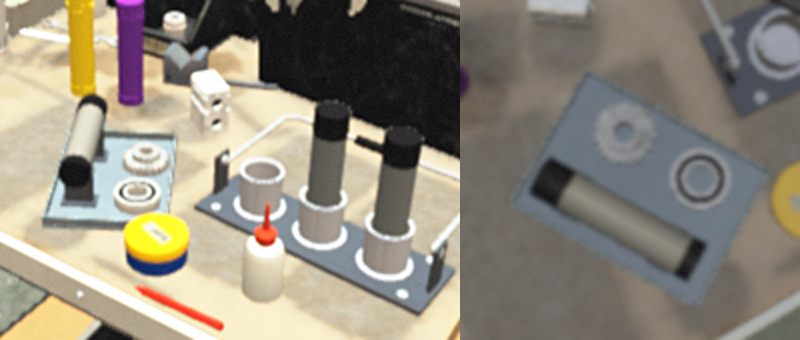

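The tube lies from px (540,175) to (700,262), which matches the expected ends. The keeper is open, the two empty tubes are standing, and nothing else has moved.

```bash
python3 -c "
from h import *
print(order.job_done())"
```

```text
the job is handed in; nothing more can be done
None
```

I handed the job in at about 14 s: the heavy tube (about 5.5 N on the wrist when lifted) lies centred across both vee rests, the keeper is open, and the two empty tubes were left standing untouched; I lifted only that one tube, and the hand-in returned no verdict.

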